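# Rack the tasting miniatures and fit the keeper bar

## Task

Lay the two loose miniature bottles in the two empty pockets of the tasting board, each lying fully down with its cap in the neck channel like the one already there; it is glass, so set it down gently, do not drop it. Then lower the wooden keeper bar over both brass pins at once, across the bottle necks, until it sits level and fully home on the pins' collars. Let go of everything and leave the jug, julep cup, swing-top bottle and ice tray where they stand.

Things in the scene. Friction and masses are not known exactly. Their poses are not given: they have to be found in the camera images.
- bottle1_mid (a point): First loose miniature of amber glass with cream label and brass-coloured screw cap, lying on one of its four flat sides: square body 62 mm long, 34 x 34 mm across, then shoulder 10 mm, neck 17 mm (16 mm thick), cap 18 mm (20 mm thick); about 130 g. Point: centre of the square body, 17 mm above what it lies on; x points along the bottle to the cap, z up.
- bottle1_cap (a point): Centre of the first loose bottle's cap, 67 mm from its body's centre along the bottle.
- bottle2_mid (a point): Second loose miniature of amber glass with cream label and brass-coloured screw cap, lying on one of its four flat sides: square body 62 mm long, 34 x 34 mm across, then shoulder 10 mm, neck 17 mm (16 mm thick), cap 18 mm (20 mm thick); about 130 g. Point: centre of the square body, 17 mm above what it lies on; x points along the bottle to the cap, z up.
- bottle2_cap (a point): Centre of the second loose bottle's cap, 67 mm from its body's centre along the bottle.
- bottle3_mid (a point): Third bottle of the same kind, already lying right in the right pocket of the board; centre of its square body, x axis to its cap.
- bottle3_cap (a point): Centre of the third bottle's cap.
- pocket_left (a point): Where the body centre of a bottle lying right in the left pocket is: 25 mm above the trolley top. x points along the pocket to its neck channel (where the cap goes), y to the left along the row, z up. Empty at the start. Body pockets are 74 mm long (x), 42 mm wide (y), floor 8 mm above the trolley top; their centres are 66 mm apart, leaving 32 mm between bottles.
- pocket_middle (a point): Where the body centre of a bottle lying right in the middle pocket is: 25 mm above the trolley top. x points along the pocket to its neck channel (where the cap goes), y to the left along the row, z up. Empty at the start. Neck channels are 30 mm wide, floor 12 mm above the trolley top, and end 84 mm ahead (x) of the body centre.
- pocket_right (a point): Where the body centre of a bottle lying right in the right pocket is: 25 mm above the trolley top. x points along the pocket to its neck channel (where the cap goes), y to the left along the row, z up. Holds the third bottle at the start.
- board: Oak tasting board with the three pockets lined in dark green felt, fixed, 143 x 196 mm, its flat top 20 mm above the trolley top. Origin on its underside, below the middle pocket's centre; it reaches from 49 mm behind that to 94 mm ahead (x) and 98 mm to either side (y).
- pin_left (a point): Fixed upright brass pin on the board, between the left and middle neck channels: 8 mm thick, round nose, standing on a collar 16 mm thick. Point: on its axis at the top of the collar, 37 mm above the trolley top; the pin rises 29 mm above it. Seated bottles' bodies reach 42 mm, their caps 35 mm above the trolley top.
- pin_right (a point): The like pin between the middle and right neck channels, 66 mm from the other.
- bar_seat (a point): Point half-way between the two pins at the top of their collars, 37 mm above the trolley top, 58 mm ahead (x) of the middle pocket's centre; axes as for the pockets: y runs from the right pin to the left pin.
- bar_mid (a point): Centre of the keeper bar: straight pale wooden bar 160 mm long (its y), 24 mm wide (its x), 22 mm high, lying loose, about 60 g, with two upright through holes 13 mm wide, 33 mm either side of the centre along y. It may go on either way round. Home on the pins it rests on the collars, this point 11 mm above bar_seat.
- jug: Glass cocktail jug with handle, 92 mm thick, 190 mm high, loose; origin at the centre of its underside. To be left alone.
- julep_cup: Steel julep cup, 78 mm wide at the rim, 98 mm high, loose; origin at the centre of its underside. To be left alone.
- swing_bottle: Closed green glass bottle with swing-top clip, 74 mm thick, 242 mm high, loose; origin at the centre of its underside. To be left alone.
- ice_tray: Blue silicone ice tray with six cells, 112 x 168 mm over its rim, 35 mm high, loose; origin at the centre of its underside. To be left alone.
- bottle1: The first loose bottle; origin on its underside, below the centre of its square body.
- bottle2: The second loose bottle; origin likewise.
- bottle3: The third bottle; origin likewise.
- bar: The keeper bar; origin at the centre of its underside.
Mind the look-alikes: they are no part of the job. Leave any green or purple look-alike of the bottle2 alone.

How it is judged (in metres and radians):
On the way, in this order (a step that is already met when the one before it is completed fails the run):
1. all three bottles lie fully down in the pockets with their caps in the neck channels (((x of bottle1_mid in the frame of pocket_left between -0.008 and 0.008 m and y of bottle1_mid in the frame of pocket_left between -0.007 and 0.007 m and z of bottle1_mid in the frame of pocket_left between -0.003 and 0.003 m and x of bottle1_cap in the frame of pocket_left above 0.052 m and z of bottle1_cap in the frame of pocket_left between -0.004 and 0.004 m) or (x of bottle1_mid in the frame of pocket_middle between -0.008 and 0.008 m and y of bottle1_mid in the frame of pocket_middle between -0.007 and 0.007 m and z of bottle1_mid in the frame of pocket_middle between -0.003 and 0.003 m and x of bottle1_cap in the frame of pocket_middle above 0.052 m and z of bottle1_cap in the frame of pocket_middle between -0.004 and 0.004 m)) and ((x of bottle2_mid in the frame of pocket_left between -0.008 and 0.008 m and y of bottle2_mid in the frame of pocket_left between -0.007 and 0.007 m and z of bottle2_mid in the frame of pocket_left between -0.003 and 0.003 m and x of bottle2_cap in the frame of pocket_left above 0.052 m and z of bottle2_cap in the frame of pocket_left between -0.004 and 0.004 m) or (x of bottle2_mid in the frame of pocket_middle between -0.008 and 0.008 m and y of bottle2_mid in the frame of pocket_middle between -0.007 and 0.007 m and z of bottle2_mid in the frame of pocket_middle between -0.003 and 0.003 m and x of bottle2_cap in the frame of pocket_middle above 0.052 m and z of bottle2_cap in the frame of pocket_middle between -0.004 and 0.004 m)) and x of bottle3_mid in the frame of pocket_right between -0.008 and 0.008 m and y of bottle3_mid in the frame of pocket_right between -0.007 and 0.007 m and z of bottle3_mid in the frame of pocket_right between -0.003 and 0.003 m and x of bottle3_cap in the frame of pocket_right above 0.052 m and z of bottle3_cap in the frame of pocket_right between -0.004 and 0.004 m), for 0.2 s.
2. the keeper bar sits home over both pins (z of bar_mid in the frame of bar_seat between 0.008 and 0.014 m and horizontal distance between bar_mid and bar_seat below 0.005 m and angle between the y axis of bar_mid and the y axis of bar_seat, either way round below 0.13 rad and angle between bar_mid's own z axis and vertical below 0.06 rad), for 0.2 s.
At the end, for the whole second after the job is handed in: The two bottles in the left and middle pockets, the third still in the right, centres within 8 mm along, 7 mm across, 3 mm in height, caps in the channels; bar on both pins, centre within 5 mm of mid-pins and 3 mm of home height, level to 0.06, in line to 0.13 rad; all still, let go (all of step 1 and all of step 2 and linear speed of each of bottle1, bottle2, bottle3, bar below 0.02 m/s and contact force between each of bottle1, bottle2, bottle3, bar and the fingers below 0.1 N); the robot touches nothing.
It fails at once if a bottle is dropped or knocked flying (over 0.5 m/s while not held) ((linear speed of bottle1 above 0.5 m/s and contact force between bottle1 and the fingers below 0.05 N) or (linear speed of bottle2 above 0.5 m/s and contact force between bottle2 and the fingers below 0.05 N) or (linear speed of bottle3 above 0.5 m/s and contact force between bottle3 and the fingers below 0.05 N)).
It fails at once if the jug is moved more than 25 mm or tipped (distance of jug from where it was at the start of the episode above 0.025 m or angle between jug's own z axis and vertical above 0.2 rad).
It fails at once if the julep cup is moved more than 25 mm or tipped (distance of julep_cup from where it was at the start of the episode above 0.025 m or angle between julep_cup's own z axis and vertical above 0.2 rad).
It fails at once if the swing bottle is moved more than 25 mm or tipped (distance of swing_bottle from where it was at the start of the episode above 0.025 m or angle between swing_bottle's own z axis and vertical above 0.2 rad).
It fails at once if the ice tray is moved more than 25 mm or tipped (distance of ice_tray from where it was at the start of the episode above 0.025 m or angle between ice_tray's own z axis and vertical above 0.2 rad).
It also fails if it takes over 72 s, if anything falls off the work surface, if the arm or the gripper's body presses on something with over 40 N, if the wrist force passes 120 N, or if a joint passes its speed limit or range.

## Robot

A 6-joint arm with a two-finger parallel gripper is mounted at the origin on the work surface. World frame = base frame: x ahead of the robot, y to its left, z up, the work surface at z = 0. Lengths are in mm, angles in rad, forces in N, time in s.
With the tool pointing down it reaches from about 275 to 1000 mm from the base axis. Payload 8.4 kg.
Tool frame: the origin (TCP) lies midway between the tips of the shut fingers; the grasp point (between the pads) lies 19 mm behind it; z points along the fingers, y is the line along which they close (so a half turn about z gives the same grasp; the last joint's range is limited). The gripper opens to 85 mm and grips with 20 to 120 N. Pads are 22 mm wide; open, the fingers measure 114 mm over their backs; the gripper's body (76 mm by 85 mm) begins 54 mm behind the grasp point. The pads swing forward as they close: fully open they stand 13 mm farther back than shut.
Start: joints at [1.196, 0.353, 1.633, -0, 1.155, -0.002], TCP at [227.639, 582.072, 231.281] pointing down, gripper open.
Joint ranges: [-2.63, 2.63], [-0.92, 2.1], [0.06, 2.66], [-1.3, 4.44], [0, 2.69], [-3.02, 3.02]. Speed limits (rad/s): [2.22, 2.22, 2.79, 3.14, 3.14, 3.14].

## Interface

Orientations are given as [roll, pitch, yaw] about the fixed x, y, z axes, in that order (R = Rz(yaw) Ry(pitch) Rx(roll)).
In Python, from rig import monitor, imaging, r gives the robot as it stands.
- The arm moves only by the tool drive_tool, never from a script. Its argument "plan" is a list of rows, each an object of numbers: "x", "y", "z": the shift along the tool's x, y, z in units of 50 mm (1.0 is 50 mm); "ax", "ay", "az": the turn, a rotation vector about the tool's x, y, z in units of 6 degrees (1.0 is 6 degrees); "hand": the finger opening in mm, from 0 to 85.4. In form: [{"x": .., "y": .., "z": .., "ax": .., "ay": .., "az": .., "hand": ..}, ...]. A call has 1 to 8 rows; each row is the pose to reach, as a shift and turn from the pose commanded when the call began, along the tool's axes at that moment; what a row does not reach only later rows make up. A row lasts 1/10 s, in which the tool goes at most 50 mm and 8.59 degrees, less where a joint would pass 70% of its speed; a pose out of reach is approached as far as the arm can. A call with a gripper value outside its range is refused whole. The fingers move at their own pace and stop on an object; "grip_force" is the grip in N (left out, the last holds). Time passes only in rows, so rows that repeat a pose let the fingers close. It gives the time, the measured TCP pose, the force, the opening and the grip force at its end, in the units of the state.
- monitor.sense(): the state, without advancing time (a new reading comes with each control period).
- imaging.grab_frame(name): name is "scene" or "top" or "wrist"; returns the picture (420x560x3 uint8, red, green, blue); there is no depth.
- imaging.camera_info(name): a dict with "mtx" (3x3 intrinsics, pixels), "dist" ([k1, k2, p1, p2, k3] as OpenCV has them; the pictures are not rectified), "R" (3x3) and "t" (3): a world point X has camera coordinates R X + t. Camera axes: x right, y down, z forward; pixel columns grow to the right and rows downward; lengths in mm; the calibration is good to about 2 mm. A picture is of the moment at which its call begins: read the wrist's pose just before it. camera_info takes no time and is no camera call; for the wrist camera it gives the pose at the moment of the call.
- r.sign_off(): hands the job in; it is judged then, once.
The state is a dict: "clock": time; "qpos": joint angles; "qvel": joint speeds; "joint_efforts": joint torques, N m; "eef_pos": TCP position; "tcp_rot": TCP orientation; "contact_force": force on the tool from outside, world axes, zero at the start; "wrist_torque": the same for the moment, N m; "opening": opening from 0.0 (shut) to 1.0 (fully open); "grasp_force": force on a finger pad.
Only numpy, scipy, OpenCV 4.12 (cv2) and the standard library are available. Lean on these libraries where they do the work, as an engineer would, in place of code of your own. Each camera call takes 0.05 s, during which the arm holds its last target. There are 200 camera calls.

## Working session

There is one attempt and no reset: what is moved stays moved. The work goes in short steps, Python scripts to look and compute and a tool call to move; the robot and the scene stay as the last step left them, time stands still between calls to the robot, and variables do not carry over. Pictures are saved under pics/ and viewed, at most 10 in all, crops included, and the job is handed in when it is done.

Besides the shell and the picture viewer there is one more tool, called after "Request:" as name([rows], argument=value, ...), one row to a line, values as JSON. drive_tool: Moves the arm, as the interface text tells. Its arguments: {"type":"object","properties":{"plan":{"type":"array","items":{"type":"object","properties":{"x":{"type":"number"},"y":{"type":"number"},"z":{"type":"number"},"ax":{"type":"number"},"ay":{"type":"number"},"az":{"type":"number"},"hand":{"type":"number"}}}},"grip_force":{"type":"number"}},"required":["plan"]}

```bash
mkdir -p pics; ls; python3 - <<'E'
from rig import monitor, imaging, r
import cv2,numpy as np
print(monitor.sense())
for n in ("top","scene"):
    c=imaging.camera_info(n);print(n,{k:np.round(v,3).tolist() for k,v in c.items()})
    cv2.imwrite(f"pics/{n}0.png",imaging.grab_frame(n)[:,:,::-1])
E
```

```text
pics
{'clock': 0.0, 'qpos': array([ 1.19556377e+00,  3.53657310e-01,  1.63415987e+00, -4.20880327e-08,
        1.15522267e+00, -2.39278316e-03]), 'qvel': array([ 9.56789270e-05,  1.87824691e-03,  3.09146112e-04,  3.42961760e-04,
       -4.37360187e-05, -6.04094246e-04]), 'joint_efforts': array([ 1.22452511e-03, -6.05249476e+01, -3.42068374e+01,  1.35905043e-04,
        9.05820751e-03, -2.19894315e-05]), 'eef_pos': array([227.47608833, 581.59695636, 230.54496235]), 'tcp_rot': array([-3.14014546e+00, -3.42434104e-06,  2.76875289e+00]), 'contact_force': array([ 0.2987461 ,  0.18046499, -0.35557936]), 'wrist_torque': array([-0.01059799, -0.01077477, -0.01298304]), 'grasp_force': 0.0, 'opening': 1.0009316440183684}
top {'mtx': [[494.096, 0.0, 279.166], [0.0, 494.096, 211.602], [0.0, 0.0, 1.0]], 'dist': [-0.178, 0.0, 0.0, 0.0, 0.0], 'R': [[0.031, -1.0, 0.007], [-0.996, -0.031, -0.084], [0.084, -0.004, -0.996]], 't': [-13.174, 528.502, 1170.123]}
scene {'mtx': [[407.201, 0.0, 278.843], [0.0, 407.201, 209.67], [0.0, 0.0, 1.0]], 'dist': [0.038, 0.0, 0.0, 0.0, 0.0], 'R': [[-0.223, 0.975, 0.004], [0.803, 0.186, -0.567], [-0.553, -0.123, -0.824]], 't': [134.049, -381.731, 1235.821]}
```

View pics/top0.png

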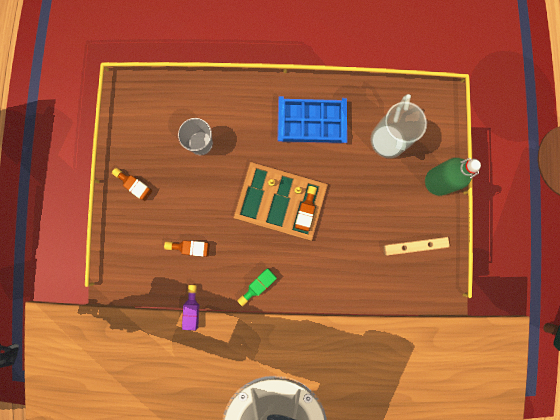

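View pics/scene0.png

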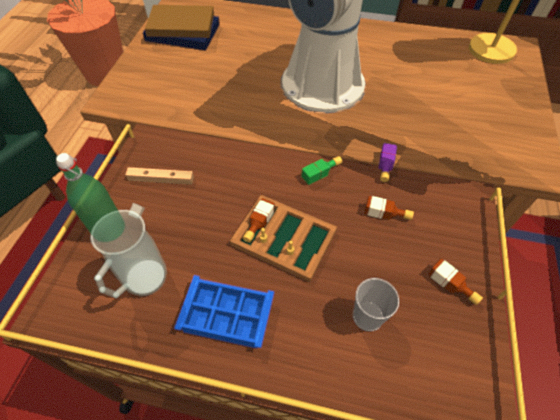

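Top view: the amber bottles are at (131,183) and (187,248), and the third is seated at (307,208). The look-alikes are green at (258,287) and purple at (190,308). The bar is at (417,246) and the pins at (271,183) and (298,190). I choose the two loose ambers with the cream label and brass cap. Next I'll crop to check and measure.

```bash
cat > h.py <<'E'
import cv2,numpy as np
from rig import monitor, imaging, r
from scipy.spatial.transform import Rotation as Ro
def ray(c,uv):
    p=cv2.undistortPoints(np.array(uv,float).reshape(-1,1,2),c["mtx"],np.array(c["dist"]))[:,0]
    d=np.c_[p,np.ones(len(p))]@c["R"]; return -c["R"].T@c["t"],d
def plane(c,uv,z):
    o,d=ray(c,uv); return o+d*((z-o[2])/d[:,2:])
def proj(c,X):
    return cv2.projectPoints(np.array(X,float).reshape(-1,1,3),cv2.Rodrigues(c["R"])[0],c["t"],c["mtx"],np.array(c["dist"]))[0][:,0]
def tri(c1,a,c2,b):
    o1,d1=ray(c1,a);o2,d2=ray(c2,b);s=np.linalg.lstsq(np.c_[d1[0],-d2[0]],o2-o1,rcond=None)[0]
    p,q=o1+s[0]*d1[0],o2+s[1]*d2[0];return (p+q)/2,np.linalg.norm(p-q)
def blobs(img,lo,hi,amin=15):
    h=cv2.cvtColor(img,cv2.COLOR_RGB2HSV);m=cv2.inRange(h,np.array(lo),np.array(hi))
    n,l,s,c=cv2.connectedComponentsWithStats(m);return [(s[i,4],c[i].round(1).tolist(),s[i,:4].tolist()) for i in range(1,n) if s[i,4]>=amin],l
def togo(target,yaw):
    """shift in tool axes (units) and az units to reach TCP target (mm), tool down with given world yaw of tool"""
    s=monitor.sense();R=Ro.from_euler("xyz",s["tcp_rot"])
    Rt=Ro.from_euler("xyz",[np.pi,0,yaw]);v=(R.inv()*Rt).as_rotvec()
    return (R.inv().apply(np.array(target)-s["eef_pos"])/50).round(3),(np.degrees(v)/6).round(3)
E
python3 - <<'E'
from h import *
t=cv2.imread("pics/top0.png")[:,:,::-1].copy();s=cv2.imread("pics/scene0.png")[:,:,::-1].copy()
for n,im in(("top",t),("scene",s)):
    print(n,"cream",[b for b in blobs(im,(10,10,190),(30,110,255),30)[0]])
    print("brass",[b for b in blobs(im,(22,130,150),(32,255,255),8)[0] if b[0]<200])
    print("amber",[b for b in blobs(im,(3,200,90),(14,255,255),20)[0]])
ct,cs=imaging.camera_info("top"),imaging.camera_info("scene")
k=lambda im,x,y,w,h,f:cv2.resize(im[y:y+h,x:x+w],None,fx=f,fy=f,interpolation=cv2.INTER_CUBIC)
a=k(t,95,150,120,120,3);b=k(t,225,150,120,100,3);b=cv2.copyMakeBorder(b,0,60,0,0,cv2.BORDER_CONSTANT)
cv2.imwrite("pics/crop.png",np.hstack([a,b])[:,:,::-1])
c=imaging.camera_info("wrist");q=monitor.sense();R=Ro.from_euler("xyz",q["tcp_rot"]).as_matrix()
print("cam in tool",np.round(R.T@(-c["R"].T@c["t"]-q["eef_pos"]),1),np.round(c["R"]@R,3).tolist(),np.round(c["mtx"],1).tolist())
E
```

```text
top cream [(np.int32(170), [409.1, 110.8], [386, 95, 40, 46]), (np.int32(33), [396.0, 116.2], [394, 111, 5, 11]), (np.int32(96), [394.6, 132.3], [387, 126, 16, 14]), (np.int32(53), [206.9, 138.2], [204, 131, 7, 14]), (np.int32(41), [383.9, 140.3], [376, 134, 15, 11]), (np.int32(67), [471.3, 165.9], [467, 158, 13, 14]), (np.int32(31), [136.8, 185.6], [131, 181, 16, 13]), (np.int32(261), [427.9, 244.0], [405, 238, 43, 13]), (np.int32(66), [394.2, 246.7], [386, 244, 17, 7]), (np.int32(1408), [271.6, 398.7], [224, 380, 100, 40])]
brass [(np.int32(38), [115.3, 172.1], [112, 169, 8, 8]), (np.int32(20), [270.5, 182.4], [268, 179, 6, 7]), (np.int32(22), [297.3, 189.8], [295, 187, 6, 6]), (np.int32(42), [311.3, 189.6], [308, 186, 7, 8]), (np.int32(43), [167.6, 245.6], [164, 243, 8, 7]), (np.int32(28), [191.3, 287.3], [189, 285, 6, 6]), (np.int32(48), [241.8, 300.5], [238, 296, 10, 10])]
amber [(np.int32(164), [126.7, 180.1], [118, 173, 18, 17]), (np.int32(64), [145.0, 194.1], [140, 188, 11, 13]), (np.int32(185), [307.8, 204.7], [300, 194, 15, 20]), (np.int32(49), [301.7, 227.6], [295, 225, 14
[... 626 characters left out ...]
 [94, 125, 35, 55]), (np.int32(23), [337.3, 159.1], [333, 157, 8, 5]), (np.int32(10), [385.5, 175.0], [384, 174, 4, 3]), (np.int32(24), [409.0, 212.8], [406, 211, 7, 5]), (np.int32(32), [248.8, 234.4], [246, 232, 7, 6]), (np.int32(29), [476.8, 296.0], [474, 293, 7, 7])]
amber [(np.int32(32), [368.0, 201.6], [366, 196, 5, 12]), (np.int32(181), [393.5, 208.9], [386, 200, 19, 17]), (np.int32(225), [256.8, 221.3], [249, 212, 17, 21]), (np.int32(39), [436.9, 263.7], [432, 259, 11, 11]), (np.int32(255), [460.9, 283.9], [450, 272, 23, 25])]
cam in tool [  68.8   -0.5 -143.7] [[0.0, 1.0, 0.0], [-0.962, 0.001, -0.273], [-0.273, -0.0, 0.962]] [[294.7, 0.0, 278.0], [0.0, 294.7, 208.1], [0.0, 0.0, 1.0]]
```

View pics/crop.png

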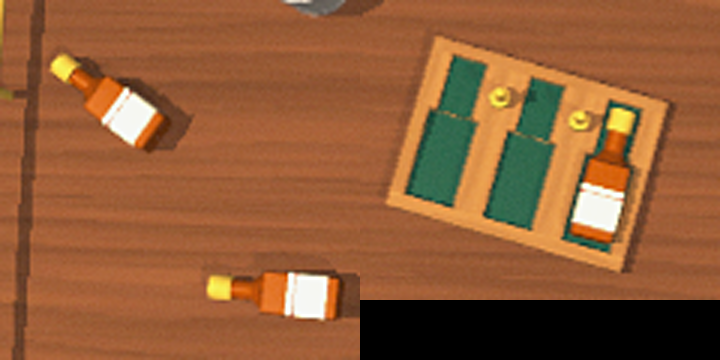

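The crop shows two amber, cream-labelled loose bottles: caps at crop (65,67) and (219,287), tails at (150,140) and (340,295). The left and middle board pockets are empty. Now I'll compute positions.

```bash
python3 - <<'E'
from h import *
ct,cs=imaging.camera_info("top"),imaging.camera_info("scene")
for n,a,b in(("capA",(115.3,172.1),(476.8,296)),("capB",(167.6,245.6),(409,212.8)),("cap3",(311.3,189.6),(248.8,234.4)),("green",(241.8,300.5),(337.3,159.1))):
    p,e=tri(ct,a,cs,b);print(n,p.round(1),e.round(1))
t=cv2.imread("pics/top0.png")[:,:,::-1].copy()
h=cv2.cvtColor(t,cv2.COLOR_RGB2HSV)
def comp(m,near):
    n,l,s,c=cv2.connectedComponentsWithStats(m);i=min((i for i in range(1,n) if s[i,4]>200),key=lambda i:np.hypot(*(c[i]-near)));return (l==i).astype(np.uint8),s[i]
am=cv2.inRange(h,np.array((3,200,90)),np.array((14,255,255)))|cv2.inRange(h,np.array((0,0,170)),np.array((35,130,255)))
am=cv2.morphologyEx(am,cv2.MORPH_CLOSE,np.ones((3,3)))
for n,near,cap in(("A",(131,183),(115.3,172.1)),("B",(187,248),(167.6,245.6)),("3",(307,208),(311.3,189.6))):
    m,s=comp(am,near);p=np.argwhere(m)[:,::-1]
    z=30 if n!="3" else 38
    w=plane(ct,p.astype(float),z)[:,:2];c=plane(ct,[cap],z-7)[0,:2]
    u=w.mean(0)-c;d=-u/np.hypot(*u);al=(w-c)@d
    tail=np.percentile(al,1);print(n,s[4],"cap",c.round(1),"tail dist",tail.round(1),"yaw",np.degrees(np.arctan2(d[1],d[0])).round(1),"mid",(c-67*d).round(1))
    print("  width mid", np.ptp((w-c)[al<-50]@np.array([-d[1],d[0]])).round(1))
# board
brd=blobs(t,(8,90,130),(20,200,235),300)[0];print(brd[:8])
g=blobs(t,(60,120,30),(95,255,120),60)[0];print("felt",g)
b=cv2.inRange(h,np.array((15,20,170)),np.array((30,140,255)));b[:, :380]=0;b[:225]=0;b[265:]=0;b[:,455:]=0
r_=cv2.minAreaRect(np.argwhere(b)[:,::-1].astype(np.float32));print(r_)
bx=plane(ct,cv2.boxPoints(r_),22);print("bar",bx.round(1).tolist(),bx.mean(0).round(1))
pins=plane(ct,[(270.5,182.4),(297.3,189.8)],45);print("pins",pins.round(1),np.linalg.norm(pins[0]-pins[1]))
E
```

```text
capA [613.7 410.9  24.6] 1.1
capB [437.7 270.5  22.2] 0.3
cap3 [583.2 -72.1  32.8] 0.4
green [312.6  85.9  23.4] 0.1
A 370 cap [614. 412.] tail dist -104.5 yaw 58.1 mid [578.6 355.1]
  width mid 36.3
B 324 cap [437.6 270.4] tail dist -97.5 yaw 87.5 mid [434.7 203.5]
  width mid 34.8
3 441 cap [583.5 -72.4] tail dist -98.4 yaw -12.7 mid [518.1 -57.7]
  width mid 35.8
[(np.int32(1162), [5.9, 49.5], [0, 0, 23, 163]), (np.int32(71109), [278.7, 194.5], [87, 66, 383, 249]), (np.int32(805), [552.5, 157.3], [539, 101, 21, 93]), (np.int32(48888), [270.7, 365.0], [0, 302, 533, 118])]
felt [(np.int32(179), [258.4, 178.7], [252, 169, 14, 20]), (np.int32(179), [284.3, 186.1], [278, 177, 14, 19]), (np.int32(424), [251.4, 202.5], [241, 188, 22, 31]), (np.int32(425), [277.4, 210.0], [267, 195, 22, 31])]
((416.1615905761719, 245.7923126220703), (10.294881820678711, 64.3740234375), 82.87498474121094)
bar [[456.2, -252.3, 22.0], [479.7, -413.0, 22.0], [454.6, -416.6, 22.0], [431.5, -256.0, 22.0]] [ 455.5 -334.5   22. ]
pins [[595.8  26.1  45. ]
 [580.1 -38.2  45. ]] 66.16411425249316
```

```bash
python3 -c "
from h import *
print(togo((578,356,130),np.radians(58)))"
```

```text
(array([-8.172, -1.648,  2.015]), array([-8.0000e-03,  1.0000e-02,  1.6774e+01]))
```

Request:
drive_tool([
  {"x": -8.17,"y": -1.65,"z": 2.0,"az": 16.77,"hand": 85},
  {"x": -8.17,"y": -1.65,"z": 2.0,"az": 16.77,"hand": 85},
  {"x": -8.17,"y": -1.65,"z": 2.0,"az": 16.77,"hand": 85},
  {"x": -8.17,"y": -1.65,"z": 2.0,"az": 16.77,"hand": 85},
  {"x": -8.17,"y": -1.65,"z": 2.0,"az": 16.77,"hand": 85},
  {"x": -8.17,"y": -1.65,"z": 2.0,"az": 16.77,"hand": 85},
  {"x": -8.17,"y": -1.65,"z": 2.0,"az": 16.77,"hand": 85},
  {"x": -8.17,"y": -1.65,"z": 2.0,"az": 16.77,"hand": 85},
], grip_force=30)

```text
invalid input
```

```bash
python3 -c "
from h import *
print(togo((578,356,130),np.radians(58)))"
```

```text
(array([-8.172, -1.648,  2.015]), array([-8.0000e-03,  1.0000e-02,  1.6774e+01]))
```

Request:
drive_tool([
  {"x": -1,"y": -0.2,"z": 0.25,"ax": 0,"ay": 0,"az": 1.4,"hand": 85},
  {"x": -2,"y": -0.4,"z": 0.5,"ax": 0,"ay": 0,"az": 2.8,"hand": 85},
  {"x": -3,"y": -0.6,"z": 0.75,"ax": 0,"ay": 0,"az": 4.2,"hand": 85},
  {"x": -4,"y": -0.8,"z": 1.0,"ax": 0,"ay": 0,"az": 5.6,"hand": 85},
  {"x": -5,"y": -1.0,"z": 1.25,"ax": 0,"ay": 0,"az": 7,"hand": 85},
  {"x": -6,"y": -1.2,"z": 1.5,"ax": 0,"ay": 0,"az": 8.4,"hand": 85},
  {"x": -7,"y": -1.4,"z": 1.75,"ax": 0,"ay": 0,"az": 9.8,"hand": 85},
  {"x": -8,"y": -1.6,"z": 2.0,"ax": 0,"ay": 0,"az": 11.2,"hand": 85},
], grip_force=30)

```text
clock: 0.9
eef_pos: [556.0, 370.9, 135.2]
tcp_rot: [-3.141, 0.0, 1.59]
contact_force: [0.6, 1.3, -0.3]
opening: 1.0
grasp_force: 0.0
```

```bash
python3 -c "
from h import *
print(togo((578,356,130),np.radians(58)))"
```

```text
(array([-0.306,  0.434,  0.105]), array([-4.000e-03,  3.000e-03,  5.515e+00]))
```

Request:
drive_tool([
  {"x": -0.3,"y": 0.43,"z": 0.1,"ax": 0,"ay": 0,"az": 1.4,"hand": 85},
  {"x": -0.3,"y": 0.43,"z": 0.1,"ax": 0,"ay": 0,"az": 2.8,"hand": 85},
  {"x": -0.3,"y": 0.43,"z": 0.1,"ax": 0,"ay": 0,"az": 4.2,"hand": 85},
  {"x": -0.3,"y": 0.43,"z": 0.1,"ax": 0,"ay": 0,"az": 5.4,"hand": 85},
  {"x": -0.3,"y": 0.43,"z": 0.1,"ax": 0,"ay": 0,"az": 5.4,"hand": 85},
  {"x": -0.3,"y": 0.43,"z": 0.1,"ax": 0,"ay": 0,"az": 5.4,"hand": 85},
])

```text
clock: 1.5
eef_pos: [576.3, 357.8, 130.7]
tcp_rot: [-3.141, 0.001, 1.034]
contact_force: [0.0, 0.8, -0.5]
opening: 0.995
grasp_force: 0.0
```

```bash
cat >> h.py <<'E'
def bottle(zb,name,far=None):
    """bottle lying on height zb nearest to TCP, from wrist picture"""
    s=monitor.sense();c=imaging.camera_info("wrist");im=imaging.grab_frame("wrist");cv2.imwrite(f"pics/{name}.png",im[:,:,::-1])
    near=proj(c,[[*s["eef_pos"][:2],zb+17]])[0] if far is None else proj(c,[[*far,zb+17]])[0]
    L=[b for b in blobs(im,(22,110,130),(34,255,255),60)[0]];print("tool at px",near.round(),"brass",L[:6])
    h=cv2.cvtColor(im,cv2.COLOR_RGB2HSV)
    m=cv2.inRange(h,np.array((2,190,70)),np.array((14,255,255)))|cv2.inRange(h,np.array((0,0,165)),np.array((35,100,255)))
    m=cv2.morphologyEx(m,cv2.MORPH_CLOSE,np.ones((5,5)))
    n,l,st,ce=cv2.connectedComponentsWithStats(m)
    i=min((i for i in range(1,n) if st[i,4]>800),key=lambda i:np.hypot(*(ce[i]-near)))
    cap=np.array(min(L,key=lambda b:np.hypot(*(np.array(b[1])-ce[i])))[1])
    w=plane(c,np.argwhere(l==i)[:,::-1].astype(float),zb+26)[:,:2];k=plane(c,[cap],zb+20)[0,:2]
    u=k-w.mean(0);d=u/np.hypot(*u);al=(w-k)@d;q=(w-k)@np.array([-d[1],d[0]])
    b=al<-45;mid=k-67*d;print("area",st[i,4],ce[i].round(),"cap",k.round(1),"yaw",np.degrees(np.arctan2(d[1],d[0])).round(1),"tail",np.percentile(al,1).round(1),"w",np.percentile(q[b],[1,99]).round(1),"mid",mid.round(1))
    return k,d,mid
E
python3 -c "
from h import *
bottle(0,'w1');print(monitor.sense()['eef_pos'])
print(togo((578,356,130),np.radians(58)))"
```

```text
tool at px [277. 203.] brass [(np.int32(4279), [176.8, 111.6], [0, 0, 356, 238]), (np.int32(448), [284.2, 130.1], [274, 119, 23, 23]), (np.int32(92), [6.0, 187.8], [0, 183, 17, 12]), (np.int32(230), [206.9, 343.0], [196, 333, 21, 20])]
area 3781 [282. 199.] cap [614.1 410.3] yaw 57.7 tail -100.4 w [-23.9  18.3] mid [578.3 353.6]
[576.36772941 357.87731134 130.83031586]
(array([-0.016,  0.047,  0.017]), array([-0.002,  0.004,  0.208]))
```

View pics/w1.png

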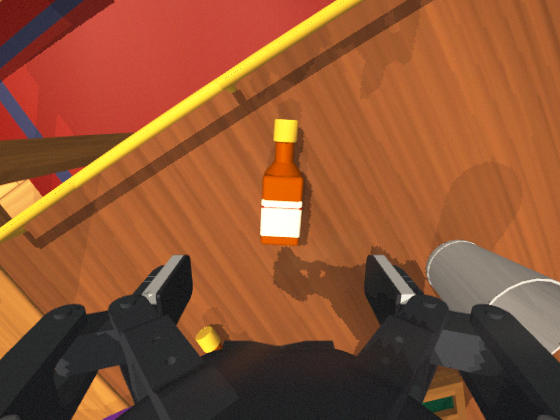

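The wrist view shows bottle A upright in the picture, cap at (285,130) and body at (281,210). The cup is clear to the right at about (450,260).

```bash
python3 -c "
from h import *
print(togo((578.2,354.2,11),np.radians(57.7)))"
```

```text
(array([-0.044,  0.07 ,  2.397]), array([-0.002,  0.004,  0.258]))
```

Request:
drive_tool([
  {"x": -0.05,"y": 0.07,"z": 0.8,"ax": 0,"ay": 0,"az": 0.2,"hand": 85},
  {"x": -0.05,"y": 0.07,"z": 1.6,"ax": 0,"ay": 0,"az": 0.2,"hand": 85},
  {"x": -0.05,"y": 0.07,"z": 2.1,"ax": 0,"ay": 0,"az": 0.2,"hand": 85},
  {"x": -0.05,"y": 0.07,"z": 2.39,"ax": 0,"ay": 0,"az": 0.2,"hand": 60},
  {"x": -0.05,"y": 0.07,"z": 2.39,"ax": 0,"ay": 0,"az": 0.2,"hand": 40},
  {"x": -0.05,"y": 0.07,"z": 2.39,"ax": 0,"ay": 0,"az": 0.2,"hand": 28},
  {"x": -0.05,"y": 0.07,"z": 2.39,"ax": 0,"ay": 0,"az": 0.2,"hand": 28},
  {"x": -0.05,"y": 0.07,"z": 2.39,"ax": 0,"ay": 0,"az": 0.2,"hand": 28},
], grip_force=30)

```text
clock: 2.35
eef_pos: [579.3, 354.7, 13.3]
tcp_rot: [3.14, -0.002, 1.01]
contact_force: [0.2, -0.1, 4.2]
opening: 0.393
grasp_force: 31.3
```

Request:
drive_tool([
  {"x": 0,"y": 0,"z": 0,"ax": 0,"ay": 0,"az": 0,"hand": 28},
  {"x": 0,"y": 0,"z": 0,"ax": 0,"ay": 0,"az": 0,"hand": 28},
  {"x": 0,"y": 0,"z": 0,"ax": 0,"ay": 0,"az": 0,"hand": 28},
  {"x": 0,"y": 0,"z": -0.4,"ax": 0,"ay": 0,"az": 0,"hand": 28},
  {"x": 0,"y": 0,"z": -1,"ax": 0,"ay": 0,"az": 0,"hand": 28},
  {"x": 0,"y": 0,"z": -2,"ax": 0,"ay": 0,"az": 0,"hand": 28},
  {"x": 0,"y": 0,"z": -2.8,"ax": 0,"ay": 0,"az": 0,"hand": 28},
])

```text
clock: 3.05
eef_pos: [578.4, 354.0, 154.1]
tcp_rot: [3.141, -0.001, 1.01]
contact_force: [1.3, 0.8, 0.0]
opening: 0.391
grasp_force: 30.8
```

```bash
python3 -c "
from h import *
s=monitor.sense();print(s['opening'],s['grasp_force'],s['eef_pos'])
print(bottle(s['eef_pos'][2]-11,'w2'))
ct,cs=imaging.camera_info('top'),imaging.camera_info('scene')
t,sc=imaging.grab_frame('top'),imaging.grab_frame('scene')
for n,i in(('t',t),('s',sc)): print(n,[b[:2] for b in blobs(i,(22,110,130),(34,255,255),6)[0] if b[0]<200])
# yaw frame
print(togo((547.3,71.8,150),np.radians(-13.7)))"
```

```text
0.39053774262506324 30.787387490272522 [578.38933638 354.02495571 154.08216835]
tool at px [277. 264.] brass [(np.int32(3938), [173.5, 115.8], [0, 0, 349, 244]), (np.int32(1522), [276.8, 130.4], [259, 110, 39, 43]), (np.int32(106), [12.4, 192.0], [5, 187, 17, 12])]
area 11435 [279. 250.] cap [613.5 410.2] yaw 58.8 tail -101.3 w [-23.8  18.8] mid [578.8 352.9]
(array([613.51384569, 410.18027151]), array([0.51760433, 0.8556201 ]), array([578.83435549, 352.85372479]))
t [(np.int32(8), [298.1, 188.1]), (np.int32(42), [311.3, 189.6]), (np.int32(54), [441.2, 243.2]), (np.int32(41), [167.6, 245.5]), (np.int32(86), [416.0, 247.6]), (np.int32(70), [392.8, 247.8]), (np.int32(8), [259.8, 281.5]), (np.int32(37), [190.9, 288.2]), (np.int32(46), [241.8, 300.5])]
s [(np.int32(110), [487.2, 37.7]), (np.int32(139), [492.6, 53.4]), (np.int32(141), [110.4, 152.8]), (np.int32(30), [336.9, 159.7]), (np.int32(16), [385.6, 174.2]), (np.int32(27), [408.9, 212.9]), (np.int32(33), [249.0, 234.3]), (np.int32(64), [504.2, 242.7]), (np.int32(14), [512.9, 263.6]), (np.int32(25), [507.8, 278.0]), (np.int32(6), [509.8, 292.7]), (np.int32(6), [512.0, 314.5]), (np.int32(7), [513.0, 325.0]), (np.int32(12), [514.4, 335.8]), (np.int32(12), [515.5, 346.4]), (np.int32(14), [516.6, 356.2]), (np.int32(141), [520.5, 392.6])]
(array([-5.146,  2.46 ,  0.086]), array([-1.1000e-02, -6.7000e-02,  1.1924e+01]))
```

Request:
drive_tool([
  {"x": -0.4,"y": 0.2,"z": 0,"ax": 0,"ay": 0,"az": 1.0,"hand": 28},
  {"x": -1.1,"y": 0.5,"z": 0,"ax": 0,"ay": 0,"az": 2.3,"hand": 28},
  {"x": -1.8,"y": 0.9,"z": 0,"ax": 0,"ay": 0,"az": 3.6,"hand": 28},
  {"x": -2.5,"y": 1.2,"z": 0,"ax": 0,"ay": 0,"az": 5.0,"hand": 28},
  {"x": -3.2,"y": 1.5,"z": 0,"ax": 0,"ay": 0,"az": 6.4,"hand": 28},
  {"x": -3.9,"y": 1.9,"z": 0,"ax": 0,"ay": 0,"az": 7.8,"hand": 28},
  {"x": -4.5,"y": 2.15,"z": 0,"ax": 0,"ay": 0,"az": 9.2,"hand": 28},
  {"x": -5.0,"y": 2.4,"z": 0,"ax": 0,"ay": 0,"az": 10.6,"hand": 28},
])

```text
clock: 4.0
eef_pos: [545.0, 76.5, 150.1]
tcp_rot: [3.141, 0.003, -0.107]
contact_force: [1.2, -0.3, -0.7]
opening: 0.394
grasp_force: 30.7
```

Request:
drive_tool([
  {"x": 0.1,"y": 0.05,"z": 0,"ax": 0,"ay": 0,"az": 1.0,"hand": 28},
  {"x": 0.1,"y": 0.05,"z": 0,"ax": 0,"ay": 0,"az": 1.3,"hand": 28},
  {"x": 0.1,"y": 0.05,"z": 0,"ax": 0,"ay": 0,"az": 1.3,"hand": 28},
])

```text
clock: 4.3
eef_pos: [550.5, 74.9, 150.3]
tcp_rot: [3.141, 0.002, -0.238]
contact_force: [1.1, -0.1, -1.7]
opening: 0.39
grasp_force: 30.7
```

```bash
python3 -c "
from h import *
s=monitor.sense();print(s['opening'],s['grasp_force'],s['eef_pos'],np.degrees(s['tcp_rot']))
c=imaging.camera_info('wrist');im=imaging.grab_frame('wrist');cv2.imwrite('pics/w3.png',im[:,:,::-1])
print([b for b in blobs(im,(22,110,130),(34,255,255),30)[0]])
print('exp pins',proj(c,[[595.8,26.1,66],[580.1,-38.2,66],[595.8,26.1,37],[580.1,-38.2,37]]).round())
print(togo((547.3,71.8,150),np.radians(-13.7)))"
```

```text
0.3899427349695129 30.734235048294067 [550.53090067  74.9197454  150.29080026] [ 1.79954821e+02  1.18292193e-01 -1.36196072e+01]
[(np.int32(1650), [278.2, 130.7], [259, 110, 41, 43]), (np.int32(135), [437.9, 129.4], [432, 120, 12, 20]), (np.int32(118), [318.8, 136.6], [313, 130, 17, 17])]
exp pins [[326. 144.]
 [412. 144.]
 [320. 142.]
 [397. 142.]]
(array([-0.048,  0.082,  0.008]), array([0.007, 0.019, 0.03 ]))
```

View pics/w3.png

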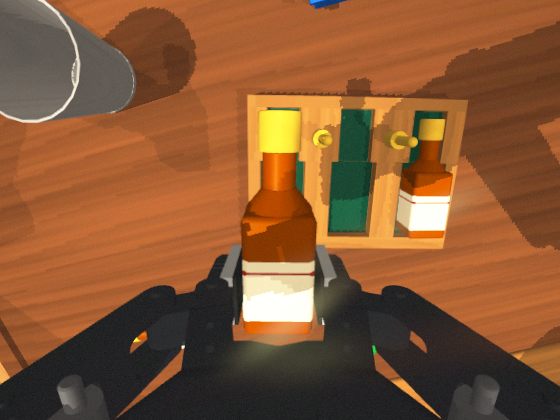

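The wrist view shows the bottle held straight, cap at (279,131). The pins are at (321,138) and (404,141), and the middle pocket felt spans (329–372, 162–235). I'll check the pocket frame against the felt.

```bash
python3 -c "
from h import *
c=imaging.camera_info('wrist');im=cv2.imread('pics/w3.png')[:,:,::-1].copy()
print(blobs(im,(60,110,10),(95,255,140),100)[0])
a=np.radians(-13.7);X=np.array([np.cos(a),np.sin(a)]);Y=np.array([-X[1],X[0]]);M=np.array([588,-6])-58*X
f=lambda x,y,z:[*(M+x*X+y*Y),z]
print(M,proj(c,[f(37,21,8),f(37,-21,8),f(-37,21,20),f(-37,-21,8),f(84,15,20),f(84,-15,12)]).round())
print('board far corners',proj(c,[f(94,98,20),f(94,-98,20),f(-49,-98,20)]).round())
w=plane(c,[(248,95),(467,100),(443,248)],20);print(w.round(1))
e=w[1]-w[0];print(np.degrees(np.arctan2(e[1],e[0]))+90, np.hypot(*e[:2]))
e=w[1]-w[2];print(np.degrees(np.arctan2(e[1],e[0])), np.hypot(*e[:2]))
"
```

```text
[(np.int32(4033), [350.8, 173.7], [328, 110, 44, 122]), (np.int32(268), [423.8, 119.0], [413, 111, 29, 28]), (np.int32(114), [414.6, 152.2], [410, 140, 10, 21]), (np.int32(164), [299.4, 175.0], [296, 161, 7, 32])]
[531.65015104   7.73661247] [[328. 162.]
 [371. 162.]
 [326. 238.]
 [365. 234.]
 [339. 111.]
 [370. 112.]]
board far corners [[246.  99.]
 [465. 101.]
 [442. 249.]]
[[ 648.5   78.    20. ]
 [ 600.4 -111.3   20. ]
 [ 461.7  -77.4   20. ]]
-14.26040436089231 195.319935080439
-13.745490189232555 142.82207974264398
```

```bash
python3 -c "
from h import *
print(togo((547.8,71.8,20),np.radians(-13.8)))"
```

```text
(array([-0.033,  0.077,  2.608]), array([0.007, 0.019, 0.047]))
```

Request:
drive_tool([
  {"x": -0.03,"y": 0.08,"z": 0.4,"ax": 0,"ay": 0,"az": 0.05,"hand": 28},
  {"x": -0.03,"y": 0.08,"z": 1.0,"ax": 0,"ay": 0,"az": 0.05,"hand": 28},
  {"x": -0.03,"y": 0.08,"z": 1.6,"ax": 0,"ay": 0,"az": 0.05,"hand": 28},
  {"x": -0.03,"y": 0.08,"z": 2.0,"ax": 0,"ay": 0,"az": 0.05,"hand": 28},
  {"x": -0.03,"y": 0.08,"z": 2.3,"ax": 0,"ay": 0,"az": 0.05,"hand": 28},
  {"x": -0.03,"y": 0.08,"z": 2.48,"ax": 0,"ay": 0,"az": 0.05,"hand": 28},
  {"x": -0.03,"y": 0.08,"z": 2.58,"ax": 0,"ay": 0,"az": 0.05,"hand": 28},
  {"x": -0.03,"y": 0.08,"z": 2.6,"ax": 0,"ay": 0,"az": 0.05,"hand": 28},
])

```text
clock: 5.15
eef_pos: [549.2, 72.0, 21.5]
tcp_rot: [3.142, 0.0, -0.242]
contact_force: [0.3, -0.2, -0.6]
opening: 0.395
grasp_force: 30.8
```

Request:
drive_tool([
  {"x": 0,"y": 0,"z": 0,"ax": 0,"ay": 0,"az": 0,"hand": 28},
  {"x": 0,"y": 0,"z": 0.01,"ax": 0,"ay": 0,"az": 0,"hand": 28},
  {"x": 0,"y": 0,"z": 0.02,"ax": 0,"ay": 0,"az": 0,"hand": 28},
  {"x": 0,"y": 0,"z": 0.02,"ax": 0,"ay": 0,"az": 0,"hand": 28},
])

```text
clock: 5.55
eef_pos: [549.6, 72.0, 21.2]
tcp_rot: [-3.141, -0.001, -0.242]
contact_force: [-1.1, -0.3, 4.8]
opening: 0.392
grasp_force: 31.4
```

Request:
drive_tool([
  {"x": 0,"y": 0,"z": 0,"ax": 0,"ay": 0,"az": 0,"hand": 36},
  {"x": 0,"y": 0,"z": 0,"ax": 0,"ay": 0,"az": 0,"hand": 42},
  {"x": 0,"y": 0,"z": 0,"ax": 0,"ay": 0,"az": 0,"hand": 46},
  {"x": 0,"y": 0,"z": -0.1,"ax": 0,"ay": 0,"az": 0,"hand": 48},
  {"x": 0,"y": 0,"z": -0.5,"ax": 0,"ay": 0,"az": 0,"hand": 48},
  {"x": 0,"y": 0,"z": -1.2,"ax": 0,"ay": 0,"az": 0,"hand": 70},
  {"x": 0,"y": 0,"z": -2.0,"ax": 0,"ay": 0,"az": 0,"hand": 85},
  {"x": 0,"y": 0,"z": -2.4,"ax": 0,"ay": 0,"az": 0,"hand": 85},
])

```text
clock: 6.35
eef_pos: [550.4, 72.1, 143.9]
tcp_rot: [-3.14, -0.003, -0.242]
contact_force: [-0.1, 0.9, -0.7]
opening: 0.994
grasp_force: 0.0
```

```bash
python3 -c "
from h import *
bottle(8,'w4')
print(togo((436,205,135),np.radians(87.5)))"
```

```text
tool at px [277. 203.] brass [(np.int32(459), [278.4, 129.6], [268, 119, 22, 23]), (np.int32(71), [317.7, 134.8], [311, 131, 17, 10]), (np.int32(63), [324.8, 141.5], [320, 138, 10, 8])]
area 3469 [279. 198.] cap [614.2  55.5] yaw -13.7 tail -100.5 w [-17.2  17.7] mid [549.1  71.3]
(array([-2.885, -2.023,  0.209]), array([  0.037,  -0.065, -16.893]))
```

Request:
drive_tool([
  {"x": -0.4,"y": -0.3,"z": 0,"ax": 0,"ay": 0,"az": -1.4,"hand": 85},
  {"x": -0.8,"y": -0.6,"z": 0,"ax": 0,"ay": 0,"az": -2.8,"hand": 85},
  {"x": -1.2,"y": -0.9,"z": 0,"ax": 0,"ay": 0,"az": -4.2,"hand": 85},
  {"x": -1.6,"y": -1.2,"z": 0,"ax": 0,"ay": 0,"az": -5.6,"hand": 85},
  {"x": -2.0,"y": -1.5,"z": 0,"ax": 0,"ay": 0,"az": -7,"hand": 85},
  {"x": -2.4,"y": -1.8,"z": 0.1,"ax": 0,"ay": 0,"az": -8.4,"hand": 85},
  {"x": -2.8,"y": -2.0,"z": 0.2,"ax": 0,"ay": 0,"az": -9.8,"hand": 85},
  {"x": -2.88,"y": -2.02,"z": 0.2,"ax": 0,"ay": 0,"az": -11.2,"hand": 85},
])

```text
clock: 7.2
eef_pos: [431.2, 205.3, 129.8]
tcp_rot: [-3.14, 0.002, 0.938]
contact_force: [0.4, -0.3, 0.9]
opening: 0.989
grasp_force: 0.0
```

Request:
drive_tool([
  {"x": 0,"y": 0,"z": 0,"ax": 0,"ay": 0,"az": -1.4,"hand": 85},
  {"x": 0,"y": 0,"z": 0,"ax": 0,"ay": 0,"az": -2.8,"hand": 85},
  {"x": 0,"y": 0,"z": 0,"ax": 0,"ay": 0,"az": -4.2,"hand": 85},
  {"x": 0,"y": 0,"z": 0,"ax": 0,"ay": 0,"az": -5.6,"hand": 85},
  {"x": 0,"y": 0,"z": 0,"ax": 0,"ay": 0,"az": -5.7,"hand": 85},
  {"x": 0,"y": 0,"z": 0,"ax": 0,"ay": 0,"az": -5.7,"hand": 85},
])

```text
clock: 7.8
eef_pos: [433.4, 204.4, 130.5]
tcp_rot: [-3.141, 0.0, 1.524]
contact_force: [0.2, 0.9, -0.0]
opening: 0.995
grasp_force: 0.0
```

```bash
python3 -c "
from h import *
k,d,mid=bottle(0,'w5')
print(togo((*mid,11),np.arctan2(d[1],d[0])))"
```

```text
tool at px [278. 203.] brass [(np.int32(455), [279.9, 128.3], [270, 118, 22, 22]), (np.int32(386), [167.8, 204.6], [158, 195, 21, 20]), (np.int32(68), [445.8, 371.0], [440, 367, 15, 11])]
area 3859 [279. 197.] cap [438.2 270. ] yaw 86.9 tail -100.4 w [-19.8  18.8] mid [434.6 203.1]
(array([-0.026,  0.026,  2.39 ]), array([-0.001,  0.   ,  0.064]))
```

Request:
drive_tool([
  {"x": -0.03,"y": 0.03,"z": 0.8,"ax": 0,"ay": 0,"az": 0.06,"hand": 80},
  {"x": -0.03,"y": 0.03,"z": 1.6,"ax": 0,"ay": 0,"az": 0.06,"hand": 75},
  {"x": -0.03,"y": 0.03,"z": 2.1,"ax": 0,"ay": 0,"az": 0.06,"hand": 70},
  {"x": -0.03,"y": 0.03,"z": 2.39,"ax": 0,"ay": 0,"az": 0.06,"hand": 60},
  {"x": -0.03,"y": 0.03,"z": 2.39,"ax": 0,"ay": 0,"az": 0.06,"hand": 40},
  {"x": -0.03,"y": 0.03,"z": 2.39,"ax": 0,"ay": 0,"az": 0.06,"hand": 28},
  {"x": -0.03,"y": 0.03,"z": 2.39,"ax": 0,"ay": 0,"az": 0.06,"hand": 28},
  {"x": -0.03,"y": 0.03,"z": 2.39,"ax": 0,"ay": 0,"az": 0.06,"hand": 28},
], grip_force=30)

```text
clock: 8.65
eef_pos: [435.6, 203.2, 12.0]
tcp_rot: [3.14, -0.001, 1.521]
contact_force: [-0.3, 0.3, -1.6]
opening: 0.392
grasp_force: 30.1
```

Request:
drive_tool([
  {"x": 0,"y": 0,"z": 0,"ax": 0,"ay": 0,"az": 0,"hand": 28},
  {"x": 0,"y": 0,"z": 0,"ax": 0,"ay": 0,"az": 0,"hand": 28},
  {"x": 0,"y": 0,"z": 0,"ax": 0,"ay": 0,"az": 0,"hand": 28},
  {"x": 0,"y": 0,"z": -0.4,"ax": 0,"ay": 0,"az": 0,"hand": 28},
  {"x": 0,"y": 0,"z": -1,"ax": 0,"ay": 0,"az": 0,"hand": 28},
  {"x": 0,"y": 0,"z": -2,"ax": 0,"ay": 0,"az": 0,"hand": 28},
  {"x": 0,"y": 0,"z": -2.8,"ax": 0,"ay": 0,"az": 0,"hand": 28},
])

```text
clock: 9.35
eef_pos: [434.8, 202.9, 153.0]
tcp_rot: [3.142, -0.0, 1.522]
contact_force: [1.3, 0.9, -1.0]
opening: 0.392
grasp_force: 30.2
```

```bash
python3 -c "
from h import *
s=monitor.sense();print(s['opening'],s['grasp_force'],s['eef_pos'])
bottle(s['eef_pos'][2]-12,'w6')
print(togo((532.3,8,150),np.radians(-13.8)))"
```

```text
0.3923335007915495 30.24944007396698 [434.78775239 202.86208835 152.99429491]
tool at px [278. 262.] brass [(np.int32(1646), [277.6, 127.0], [259, 106, 41, 44]), (np.int32(305), [173.7, 198.1], [165, 190, 18, 18])]
area 13759 [283. 239.] cap [438.1 270.4] yaw 90.0 tail -101.4 w [-21.8  27.5] mid [438.1 203.4]
(array([-3.829,  2.078,  0.174]), array([ 0.019, -0.088, 16.829]))
```

Request:
drive_tool([
  {"x": -0.2,"y": 0.1,"z": 0,"ax": 0,"ay": 0,"az": 1.0,"hand": 28},
  {"x": -0.7,"y": 0.4,"z": 0,"ax": 0,"ay": 0,"az": 2.3,"hand": 28},
  {"x": -1.3,"y": 0.7,"z": 0,"ax": 0,"ay": 0,"az": 3.6,"hand": 28},
  {"x": -1.9,"y": 1.0,"z": 0,"ax": 0,"ay": 0,"az": 5.0,"hand": 28},
  {"x": -2.5,"y": 1.3,"z": 0,"ax": 0,"ay": 0,"az": 6.4,"hand": 28},
  {"x": -3.1,"y": 1.7,"z": 0,"ax": 0,"ay": 0,"az": 7.8,"hand": 28},
  {"x": -3.5,"y": 1.9,"z": 0,"ax": 0,"ay": 0,"az": 9.2,"hand": 28},
  {"x": -3.83,"y": 2.08,"z": 0,"ax": 0,"ay": 0,"az": 10.6,"hand": 28},
])

```text
clock: 10.2
eef_pos: [529.7, 5.0, 150.7]
tcp_rot: [3.142, 0.0, 0.404]
contact_force: [0.8, 0.3, -1.3]
opening: 0.389
grasp_force: 30.2
```

Request:
drive_tool([
  {"x": 0,"y": 0,"z": 0,"ax": 0,"ay": 0,"az": 1.4,"hand": 28},
  {"x": 0,"y": 0,"z": 0,"ax": 0,"ay": 0,"az": 2.8,"hand": 28},
  {"x": 0,"y": 0,"z": 0,"ax": 0,"ay": 0,"az": 4.2,"hand": 28},
  {"x": 0,"y": 0,"z": 0,"ax": 0,"ay": 0,"az": 5.6,"hand": 28},
  {"x": 0,"y": 0,"z": 0,"ax": 0,"ay": 0,"az": 6.2,"hand": 28},
  {"x": 0,"y": 0,"z": 0,"ax": 0,"ay": 0,"az": 6.2,"hand": 28},
  {"x": 0,"y": 0,"z": 0,"ax": 0,"ay": 0,"az": 6.2,"hand": 28},
])

```text
clock: 10.9
eef_pos: [529.2, 6.5, 150.8]
tcp_rot: [3.142, 0.0, -0.236]
contact_force: [0.9, -0.2, -1.5]
opening: 0.387
grasp_force: 30.2
```

```bash
python3 -c "
from h import *
s=monitor.sense();print(s['opening'],s['grasp_force'],s['eef_pos'])
bottle(s['eef_pos'][2]-12,'w7')
print(togo((532.0,8,20),np.radians(-13.8)))"
```

```text
0.38744381309777626 30.210465788841248 [529.23629603   6.51353667 150.84830132]
tool at px [277. 264.] brass [(np.int32(1684), [277.5, 127.4], [258, 106, 42, 44]), (np.int32(356), [198.4, 122.5], [190, 112, 18, 22]), (np.int32(136), [357.7, 122.1], [352, 113, 12, 21]), (np.int32(187), [237.2, 133.5], [229, 124, 18, 19]), (np.int32(197), [315.1, 134.5], [307, 125, 18, 19])]
area 11374 [278. 250.] cap [588.6 -25.4] yaw -30.5 tail -102.4 w [-26.9  18.9] mid [530.8   8.7]
(array([ 0.047, -0.041,  2.618]), array([0.   , 0.002, 0.049]))
```

Request:
drive_tool([
  {"x": 0.04,"y": -0.04,"z": 0.4,"ax": 0,"ay": 0,"az": 0.05,"hand": 28},
  {"x": 0.04,"y": -0.04,"z": 1.0,"ax": 0,"ay": 0,"az": 0.05,"hand": 28},
  {"x": 0.04,"y": -0.04,"z": 1.6,"ax": 0,"ay": 0,"az": 0.05,"hand": 28},
  {"x": 0.04,"y": -0.04,"z": 2.0,"ax": 0,"ay": 0,"az": 0.05,"hand": 28},
  {"x": 0.04,"y": -0.04,"z": 2.3,"ax": 0,"ay": 0,"az": 0.05,"hand": 28},
  {"x": 0.04,"y": -0.04,"z": 2.48,"ax": 0,"ay": 0,"az": 0.05,"hand": 28},
  {"x": 0.04,"y": -0.04,"z": 2.58,"ax": 0,"ay": 0,"az": 0.05,"hand": 28},
  {"x": 0.04,"y": -0.04,"z": 2.6,"ax": 0,"ay": 0,"az": 0.05,"hand": 28},
])

```text
clock: 11.75
eef_pos: [531.8, 8.0, 20.9]
tcp_rot: [3.142, 0.0, -0.243]
contact_force: [0.5, -0.4, -0.9]
opening: 0.389
grasp_force: 30.3
```

Request:
drive_tool([
  {"x": 0,"y": 0,"z": 0,"ax": 0,"ay": 0,"az": 0,"hand": 28},
  {"x": 0,"y": 0,"z": 0.01,"ax": 0,"ay": 0,"az": 0,"hand": 28},
  {"x": 0,"y": 0,"z": 0.03,"ax": 0,"ay": 0,"az": 0,"hand": 28},
  {"x": 0,"y": 0,"z": 0.03,"ax": 0,"ay": 0,"az": 0,"hand": 28},
])

```text
clock: 12.15
eef_pos: [532.0, 8.0, 19.8]
tcp_rot: [-3.141, -0.0, -0.243]
contact_force: [0.0, -0.2, -1.2]
opening: 0.389
grasp_force: 30.3
```

Request:
drive_tool([
  {"x": 0,"y": 0,"z": 0.01,"ax": 0,"ay": 0,"az": 0,"hand": 28},
  {"x": 0,"y": 0,"z": 0.02,"ax": 0,"ay": 0,"az": 0,"hand": 28},
  {"x": 0,"y": 0,"z": 0.03,"ax": 0,"ay": 0,"az": 0,"hand": 28},
  {"x": 0,"y": 0,"z": 0.03,"ax": 0,"ay": 0,"az": 0,"hand": 28},
])

```text
clock: 12.55
eef_pos: [532.0, 8.0, 19.2]
tcp_rot: [-3.142, -0.0, -0.243]
contact_force: [-4.3, -0.0, 16.1]
opening: 0.396
grasp_force: 39.7
```

Request:
drive_tool([
  {"x": 0,"y": 0,"z": -0.02,"ax": 0,"ay": 0,"az": 0,"hand": 34},
  {"x": 0,"y": 0,"z": -0.02,"ax": 0,"ay": 0,"az": 0,"hand": 40},
  {"x": 0,"y": 0,"z": -0.02,"ax": 0,"ay": 0,"az": 0,"hand": 46},
  {"x": 0,"y": 0,"z": -0.1,"ax": 0,"ay": 0,"az": 0,"hand": 46},
  {"x": 0,"y": 0,"z": -0.5,"ax": 0,"ay": 0,"az": 0,"hand": 46},
  {"x": 0,"y": 0,"z": -1.2,"ax": 0,"ay": 0,"az": 0,"hand": 70},
  {"x": 0,"y": 0,"z": -2.0,"ax": 0,"ay": 0,"az": 0,"hand": 85},
  {"x": 0,"y": 0,"z": -2.5,"ax": 0,"ay": 0,"az": 0,"hand": 85},
])

```text
clock: 13.35
eef_pos: [532.6, 8.0, 145.7]
tcp_rot: [-3.141, -0.002, -0.243]
contact_force: [1.2, -0.5, -0.6]
opening: 0.994
grasp_force: 0.0
```

```bash
python3 -c "
from h import *
bottle(8,'w8')
print(togo((455,-334,150),np.radians(98.3)))"
```

```text
tool at px [277. 203.] brass [(np.int32(342), [198.7, 127.4], [191, 117, 17, 22]), (np.int32(433), [277.8, 127.6], [267, 117, 22, 22]), (np.int32(405), [356.1, 125.5], [346, 116, 23, 21]), (np.int32(154), [237.4, 138.1], [231, 129, 17, 19]), (np.int32(87), [315.8, 134.1], [310, 129, 16, 13])]
area 3188 [279. 194.] cap [598.   -8.6] yaw -12.6 tail -100.9 w [-16.7  18.9] mid [532.6   6.1]
(array([ 0.102,  7.022, -0.033]), array([  0.051,  -0.058, -18.703]))
```

View pics/w8.png

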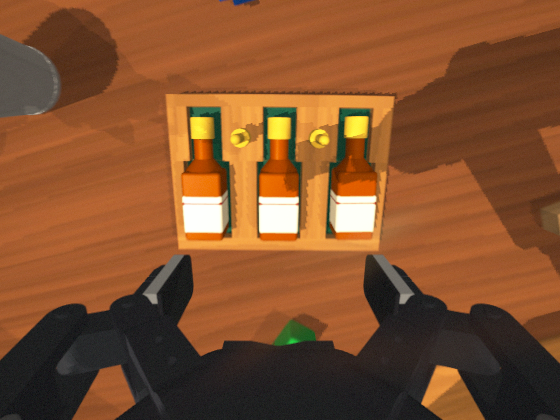

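All three bottles lie in their pockets, caps at (202,127), (278,127) and (356,126). The pins are clear at (238,138) and (319,139). Now the bar.

Request:
drive_tool([
  {"x": 0,"y": 0.4,"z": 0,"ax": 0,"ay": 0,"az": -1.4,"hand": 85},
  {"x": 0,"y": 0.9,"z": 0,"ax": 0,"ay": 0,"az": -2.8,"hand": 85},
  {"x": 0,"y": 1.4,"z": 0,"ax": 0,"ay": 0,"az": -4.2,"hand": 85},
  {"x": 0,"y": 1.9,"z": 0,"ax": 0,"ay": 0,"az": -5.6,"hand": 85},
  {"x": 0,"y": 2.4,"z": 0,"ax": 0,"ay": 0,"az": -7,"hand": 85},
  {"x": 0,"y": 2.9,"z": 0,"ax": 0,"ay": 0,"az": -8.4,"hand": 85},
  {"x": 0,"y": 3.4,"z": 0,"ax": 0,"ay": 0,"az": -9.8,"hand": 85},
  {"x": 0,"y": 4,"z": 0,"ax": 0,"ay": 0,"az": -11.2,"hand": 85},
])

```text
clock: 14.2
eef_pos: [483.3, -186.8, 143.0]
tcp_rot: [-3.141, -0.0, 0.936]
contact_force: [-0.3, 0.8, -0.5]
opening: 0.994
grasp_force: 0.0
```

```bash
python3 -c "
from h import *
print(togo((455,-334,130),np.radians(98.3)))"
```

```text
(array([-2.707,  1.289,  0.259]), array([-1.000e-03, -1.000e-03, -7.442e+00]))
```

Request:
drive_tool([
  {"x": -0.5,"y": 0.25,"z": 0,"ax": 0,"ay": 0,"az": -1.4,"hand": 85},
  {"x": -1.1,"y": 0.5,"z": 0,"ax": 0,"ay": 0,"az": -2.8,"hand": 85},
  {"x": -1.7,"y": 0.8,"z": 0.1,"ax": 0,"ay": 0,"az": -4.2,"hand": 85},
  {"x": -2.3,"y": 1.1,"z": 0.2,"ax": 0,"ay": 0,"az": -5.6,"hand": 85},
  {"x": -2.7,"y": 1.29,"z": 0.26,"ax": 0,"ay": 0,"az": -7,"hand": 85},
  {"x": -2.7,"y": 1.29,"z": 0.26,"ax": 0,"ay": 0,"az": -7.4,"hand": 85},
  {"x": -2.7,"y": 1.29,"z": 0.26,"ax": 0,"ay": 0,"az": -7.4,"hand": 85},
  {"x": -2.7,"y": 1.29,"z": 0.26,"ax": 0,"ay": 0,"az": -7.4,"hand": 85},
])

```text
clock: 15.0
eef_pos: [454.5, -332.6, 129.9]
tcp_rot: [-3.141, -0.0, 1.703]
contact_force: [1.1, 0.5, -0.4]
opening: 0.996
grasp_force: 0.0
```

```bash
cat >> h.py <<'E'
def barpose(name,zt,near):
    c=imaging.camera_info("wrist");im=imaging.grab_frame("wrist");cv2.imwrite(f"pics/{name}.png",im[:,:,::-1])
    h=cv2.cvtColor(im,cv2.COLOR_RGB2HSV);m=cv2.inRange(h,np.array((14,20,150)),np.array((30,150,255)))
    m=cv2.morphologyEx(m,cv2.MORPH_OPEN,np.ones((3,3)));n,l,st,ce=cv2.connectedComponentsWithStats(m);p=proj(c,[[*near,zt]])[0]
    i=min((i for i in range(1,n) if st[i,4]>800),key=lambda i:np.hypot(*(ce[i]-p)));print("exp",p.round(),"got",ce[i].round(),st[i].tolist())
    cn,hi=cv2.findContours((l==i).astype(np.uint8),cv2.RETR_CCOMP,cv2.CHAIN_APPROX_NONE)
    big=max(cn,key=cv2.contourArea);bx=plane(c,cv2.boxPoints(cv2.minAreaRect(big)),zt);print("box",bx[:,:2].round(1).tolist(),"mean",bx.mean(0).round(1))
    H=[plane(c,[cv2.minEnclosingCircle(q)[0]],zt)[0] for q,g in zip(cn,hi[0]) if g[3]>=0 and cv2.contourArea(q)>20]
    print("holes",[(x.round(1).tolist()) for x in H])
    if len(H)==2: d=H[0]-H[1];print("mid",((H[0]+H[1])/2).round(1),"dist",np.hypot(*d[:2]).round(1),"yaw",np.degrees(np.arctan2(d[1],d[0]))%180)
E
python3 -c "
from h import *
barpose('w9',22,(455.5,-334.5));print(togo((455.5,-334.5,130),np.radians(98.3)))"
```

```text
exp [279. 207.] got [278. 201.] [262, 115, 31, 175, 4682]
box [[431.5, -258.7], [455.0, -255.4], [479.5, -414.0], [451.7, -418.0]] mean [ 454.4 -336.5   22. ]
holes [[459.4, -364.4, 22.0], [450.0, -302.2, 22.0]]
mid [ 454.7 -333.3   22. ] dist 62.9 yaw 98.52775137655065
(array([-0.042,  0.011, -0.   ]), array([-0.001, -0.002, -0.114]))
```

View pics/w9.png

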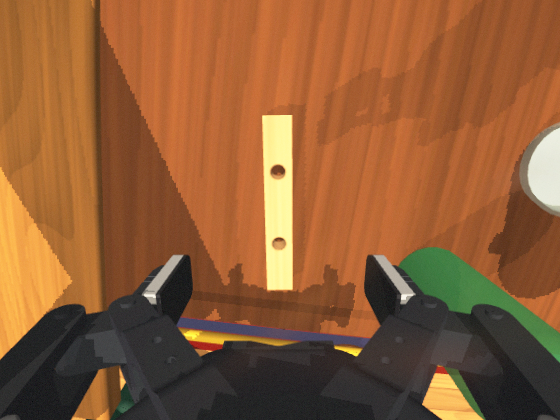

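The wrist view shows the bar upright, centre (278,203), holes at (278,172) and (279,244). The swing bottle is well off to the right at (440,290).

```bash
python3 -c "
from h import *
print(togo((454.8,-335.3,7),np.radians(98.4)))
ct=imaging.camera_info('top');print(plane(ct,[(440,180),(426,180)],0).round())"
```

```text
(array([-0.057, -0.005,  2.46 ]), array([-0.001, -0.002, -0.13 ]))
[[ 623. -401.    0.]
 [ 622. -364.    0.]]
```

Request:
drive_tool([
  {"x": -0.06,"y": 0,"z": 0.6,"ax": 0,"ay": 0,"az": -0.13,"hand": 60},
  {"x": -0.06,"y": 0,"z": 1.2,"ax": 0,"ay": 0,"az": -0.13,"hand": 50},
  {"x": -0.06,"y": 0,"z": 1.8,"ax": 0,"ay": 0,"az": -0.13,"hand": 50},
  {"x": -0.06,"y": 0,"z": 2.2,"ax": 0,"ay": 0,"az": -0.13,"hand": 50},
  {"x": -0.06,"y": 0,"z": 2.44,"ax": 0,"ay": 0,"az": -0.13,"hand": 50},
  {"x": -0.06,"y": 0,"z": 2.44,"ax": 0,"ay": 0,"az": -0.13,"hand": 40},
  {"x": -0.06,"y": 0,"z": 2.44,"ax": 0,"ay": 0,"az": -0.13,"hand": 30},
  {"x": -0.06,"y": 0,"z": 2.44,"ax": 0,"ay": 0,"az": -0.13,"hand": 18},
], grip_force=30)

```text
clock: 15.85
eef_pos: [456.0, -336.4, 9.4]
tcp_rot: [3.14, 0.001, 1.718]
contact_force: [-1.1, -0.6, 0.3]
opening: 0.273
grasp_force: 29.4
```

Request:
drive_tool([
  {"x": 0,"y": 0,"z": 0,"ax": 0,"ay": 0,"az": 0,"hand": 18},
  {"x": 0,"y": 0,"z": 0,"ax": 0,"ay": 0,"az": 0,"hand": 18},
  {"x": 0,"y": 0,"z": 0,"ax": 0,"ay": 0,"az": 0,"hand": 18},
  {"x": 0,"y": 0,"z": 0,"ax": 0,"ay": 0,"az": 0,"hand": 18},
])

```text
clock: 16.25
eef_pos: [455.8, -336.4, 9.2]
tcp_rot: [3.14, 0.001, 1.718]
contact_force: [0.5, 1.0, 7.4]
opening: 0.273
grasp_force: 30.3
```

Request:
drive_tool([
  {"x": 0,"y": 0,"z": -0.3,"ax": 0,"ay": 0,"az": 0,"hand": 18},
  {"x": 0,"y": 0,"z": -0.8,"ax": 0,"ay": 0,"az": 0,"hand": 18},
  {"x": 0,"y": 0,"z": -1.5,"ax": 0,"ay": 0,"az": 0,"hand": 18},
  {"x": 0,"y": 0,"z": -2.2,"ax": 0,"ay": 0,"az": 0,"hand": 18},
  {"x": 0,"y": 0,"z": -2.8,"ax": 0,"ay": 0,"az": 0,"hand": 18},
  {"x": 0,"y": 0,"z": -2.8,"ax": 0,"ay": 0,"az": 0,"hand": 18},
])

```text
clock: 16.85
eef_pos: [457.2, -337.5, 153.4]
tcp_rot: [3.136, 0.006, 1.718]
contact_force: [0.4, -0.2, -1.0]
opening: 0.274
grasp_force: 29.7
```

```bash
python3 -c "
from h import *
s=monitor.sense();print(s['opening'],s['grasp_force'],s['eef_pos'],s['contact_force'])
barpose('w10',s['eef_pos'][2]+14,s['eef_pos'][:2])
print(togo((588.5,-6,150),np.radians(76.2)))"
```

```text
0.27401416841921694 29.68868225812912 [ 457.17839396 -337.51145549  153.37956763] [ 0.39917107 -0.21444804 -1.02999281]
exp [278. 271.] got [278. 211.] [249, 96, 58, 250, 12161]
box [[433.5, -260.0], [456.8, -256.5], [478.5, -379.1], [448.4, -383.4]] mean [ 454.3 -319.8  167.4]
holes [[462.9, -369.7, 167.4], [452.1, -303.6, 167.4]]
mid [ 457.5 -336.6  167.4] dist 67.0 yaw 99.32065354575579
(array([6.155, 3.59 , 0.013]), array([0.039, 0.027, 3.709]))
```

```bash
python3 -c "
from h import *
print(togo((520.5,10.7,130),np.radians(76.2)))"
```

```text
(array([6.687, 2.293, 0.407]), array([0.039, 0.027, 3.709]))
```

Request:
drive_tool([
  {"x": 0.6,"y": 0.2,"z": 0,"ax": 0,"ay": 0,"az": 0.5,"hand": 18},
  {"x": 1.4,"y": 0.5,"z": 0,"ax": 0,"ay": 0,"az": 1.1,"hand": 18},
  {"x": 2.3,"y": 0.8,"z": 0,"ax": 0,"ay": 0,"az": 1.7,"hand": 18},
  {"x": 3.2,"y": 1.1,"z": 0.1,"ax": 0,"ay": 0,"az": 2.3,"hand": 18},
  {"x": 4.1,"y": 1.4,"z": 0.2,"ax": 0,"ay": 0,"az": 2.9,"hand": 18},
  {"x": 5.0,"y": 1.7,"z": 0.3,"ax": 0,"ay": 0,"az": 3.3,"hand": 18},
  {"x": 5.9,"y": 2.0,"z": 0.4,"ax": 0,"ay": 0,"az": 3.6,"hand": 18},
  {"x": 6.5,"y": 2.2,"z": 0.4,"ax": 0,"ay": 0,"az": 3.7,"hand": 18},
])

```text
clock: 17.7
eef_pos: [514.8, 4.5, 126.8]
tcp_rot: [-3.139, 0.0, 1.331]
contact_force: [0.5, -0.6, -0.8]
opening: 0.272
grasp_force: 29.7
```

Request:
drive_tool([
  {"x": 0.15,"y": 0.08,"z": 0,"ax": 0,"ay": 0,"az": 0,"hand": 18},
  {"x": 0.15,"y": 0.08,"z": 0,"ax": 0,"ay": 0,"az": 0,"hand": 18},
  {"x": 0.15,"y": 0.08,"z": 0,"ax": 0,"ay": 0,"az": 0,"hand": 18},
  {"x": 0.15,"y": 0.08,"z": 0,"ax": 0,"ay": 0,"az": 0,"hand": 18},
])

```text
clock: 18.1
eef_pos: [521.2, 6.8, 127.8]
tcp_rot: [-3.141, 0.0, 1.33]
contact_force: [-0.2, 0.1, -0.8]
opening: 0.273
grasp_force: 29.7
```

```bash
python3 -c "
from h import *
s=monitor.sense();print(s['eef_pos'],np.degrees(s['tcp_rot']))
barpose('w11',s['eef_pos'][2]+13,s['eef_pos'][:2])
c=imaging.camera_info('wrist');im=cv2.imread('pics/w11.png')[:,:,::-1].copy()
print([b for b in blobs(im,(22,110,130),(34,255,255),20)[0]])
print('pin tip,collar',proj(c,[[596,26.1,64],[596,26.1,37],[580.3,-38.2,64],[580.3,-38.2,37]]).round())"
```

```text
[521.23640643   6.82062162 127.84396636] [-1.79964633e+02  2.42280274e-02  7.61879133e+01]
exp [277. 270.] got [278. 197.] [249, 96, 59, 221, 10655]
box [[528.9, 87.6], [552.4, 81.8], [529.8, -22.6], [500.6, -15.5]] mean [527.9  32.8 140.8]
holes [[511.3, -1.4, 140.8], [532.6, 34.5, 140.8], [528.4, 40.5, 140.8]]
[(np.int32(3750), [283.5, 193.7], [250, 96, 57, 211]), (np.int32(469), [378.4, 123.1], [365, 112, 26, 23]), (np.int32(32), [289.7, 141.9], [288, 135, 4, 15]), (np.int32(136), [363.6, 165.9], [357, 159, 19, 19]), (np.int32(365), [23.6, 175.2], [12, 164, 25, 25]), (np.int32(24), [290.6, 175.1], [289, 169, 5, 14]), (np.int32(72), [376.5, 173.1], [372, 169, 10, 9]), (np.int32(321), [260.2, 188.2], [252, 176, 19, 28]), (np.int32(423), [370.9, 203.7], [359, 193, 23, 23]), (np.int32(125), [357.6, 243.4], [350, 237, 18, 17]), (np.int32(60), [368.0, 258.4], [364, 255, 9, 8]), (np.int32(186), [367.4, 271.0], [356, 265, 20, 16])]
pin tip,collar [[373. 172.]
 [363. 167.]
 [366. 257.]
 [357. 244.]]
```

View pics/w11.png

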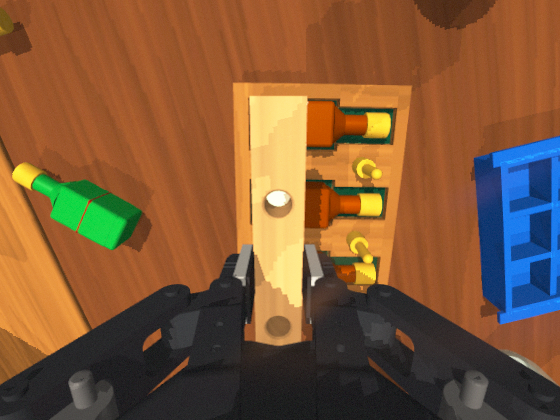

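The wrist view shows the held bar with holes at (277,201) and (278,326). The pin collars are at (364,166) and (358,243), on prediction to within 1 px.

```bash
python3 -c "
from h import *
c=imaging.camera_info('wrist');s=monitor.sense()
im=cv2.imread('pics/w11.png');g=cv2.cvtColor(im,cv2.COLOR_BGR2GRAY)
for v in (201,326): print(v,'cols',g[v,258:300].tolist())
for u,a,b in((277,183,220),(278,308,345)): print('rows',a,g[a:b,u].tolist())
P=plane(c,[(277.5,200.5),(278,326)],s['eef_pos'][2]+12.8);print(P.round(1));d=P[0]-P[1];print(np.hypot(*d[:2]),np.degrees(np.arctan2(d[1],d[0])),'mid-tcp',P.mean(0)-s['eef_pos'])
for p,z in(((376.5,173.1),65),((368,258.4),65),((363.6,165.9),38),((357.6,243.4),38)):print(plane(c,[p],z).round(1))"
```

```text
201 cols [224, 222, 219, 208, 184, 155, 128, 97, 92, 94, 220, 252, 253, 253, 253, 253, 253, 253, 253, 253, 253, 253, 253, 253, 253, 252, 249, 240, 221, 205, 151, 112, 111, 129, 167, 192, 204, 216, 217, 217, 216, 218]
326 cols [172, 168, 169, 170, 164, 161, 146, 127, 108, 95, 95, 102, 104, 108, 106, 107, 105, 105, 104, 104, 109, 105, 110, 107, 107, 109, 107, 104, 105, 102, 102, 104, 120, 141, 159, 162, 165, 165, 166, 167, 165, 162]
rows 183 [213, 216, 217, 215, 215, 210, 185, 184, 244, 254, 253, 253, 253, 253, 254, 253, 253, 253, 253, 253, 253, 253, 250, 210, 134, 136, 141, 142, 142, 144, 144, 143, 146, 144, 159, 194, 213]
rows 308 [172, 173, 174, 172, 172, 173, 171, 149, 105, 105, 104, 105, 109, 110, 106, 111, 110, 108, 109, 107, 106, 105, 105, 106, 108, 110, 109, 111, 120, 144, 144, 150, 165, 166, 165, 165, 166]
[[529.8  40.9 140.7]
 [513.8 -25.1 140.7]]
67.90075063426212 76.39710865959258 mid-tcp [ 0.4111164   1.04524453 12.8       ]
[[597.9  24.8  65. ]]
[[581.7 -39.2  65. ]]
[[596.6  26.7  38. ]]
[[580.9 -37.7  38. ]]
```

```bash
python3 -c "
from h import *
print(togo((588.8,-6.4,92),np.radians(76.2)))"
```

```text
(array([0.065, 1.373, 0.718]), array([-0.004,  0.003, -0.005]))
```

Request:
drive_tool([
  {"x": 0.06,"y": 0.4,"z": 0,"ax": 0,"ay": 0,"az": 0,"hand": 18},
  {"x": 0.06,"y": 0.9,"z": 0,"ax": 0,"ay": 0,"az": 0,"hand": 18},
  {"x": 0.06,"y": 1.25,"z": 0.2,"ax": 0,"ay": 0,"az": 0,"hand": 18},
  {"x": 0.06,"y": 1.37,"z": 0.4,"ax": 0,"ay": 0,"az": 0,"hand": 18},
  {"x": 0.06,"y": 1.37,"z": 0.6,"ax": 0,"ay": 0,"az": 0,"hand": 18},
  {"x": 0.06,"y": 1.37,"z": 0.7,"ax": 0,"ay": 0,"az": 0,"hand": 18},
  {"x": 0.06,"y": 1.37,"z": 0.7,"ax": 0,"ay": 0,"az": 0,"hand": 18},
  {"x": 0.06,"y": 1.37,"z": 0.7,"ax": 0,"ay": 0,"az": 0,"hand": 18},
])

```text
clock: 18.95
eef_pos: [588.3, -5.1, 93.1]
tcp_rot: [-3.141, 0.0, 1.331]
contact_force: [0.7, 0.7, -0.4]
opening: 0.268
grasp_force: 29.7
```

```bash
python3 -c "
from h import *
print(monitor.sense()['eef_pos'],togo((588.8,-6.4,46.5),np.radians(76.2)))
c=imaging.camera_info('wrist');im=imaging.grab_frame('wrist')
cv2.imwrite('pics/w12.png',cv2.resize(im[80:360,200:360],None,fx=2,fy=2)[:,:,::-1])"
```

```text
[588.33165529  -5.13380831  93.0665446 ] (array([-0.022,  0.016,  0.931]), array([-0.006,  0.001,  0.011]))
```

View pics/w12.png

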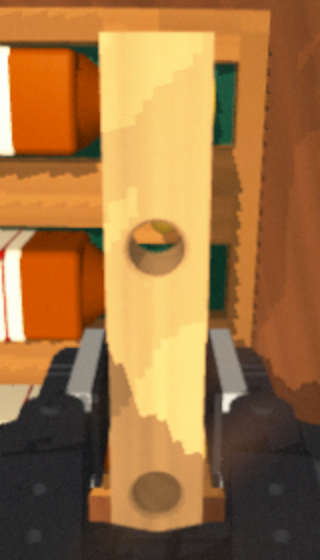

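Through the left hole (crop (156,247)) the brass pin shows near its top edge, slightly right of centre. I'll quantify that.

```bash
python3 -c "
from h import *
c=imaging.camera_info('wrist');im=imaging.grab_frame('wrist')
sub=im[180:222,262:296].copy();h=cv2.cvtColor(sub,cv2.COLOR_RGB2HSV)
print(c['R'].round(3).tolist())
print('pred tip66',proj(c,[[597.2,25.9,66],[597.2,25.9,58],[597.2,25.9,38]]).round(1))
for v in range(188,206,2): print(v,[tuple(int(q) for q in h[v-180,u-262]) for u in range(266,292,3)])"
```

```text
[[0.972, -0.237, 0.001], [-0.228, -0.935, 0.273], [-0.064, -0.265, -0.962]]
pred tip66 [[279.  188.5]
 [279.  185.8]
 [278.8 180. ]]
188 [(22, 126, 253), (19, 135, 247), (19, 137, 247), (20, 137, 250), (19, 134, 250), (20, 128, 252), (20, 132, 251), (20, 133, 251), (21, 136, 251)]
190 [(22, 126, 253), (19, 137, 248), (15, 149, 222), (16, 148, 186), (17, 156, 183), (16, 153, 197), (18, 139, 240), (20, 132, 250), (20, 132, 252)]
192 [(22, 132, 253), (15, 149, 192), (14, 174, 207), (17, 189, 178), (20, 207, 174), (20, 201, 184), (18, 165, 186), (16, 144, 225), (20, 133, 252)]
194 [(15, 145, 221), (15, 184, 211), (15, 187, 229), (15, 186, 218), (21, 201, 161), (21, 211, 168), (21, 200, 158), (15, 163, 178), (18, 144, 242)]
196 [(15, 153, 195), (15, 180, 236), (16, 183, 235), (15, 184, 235), (15, 191, 206), (18, 193, 151), (17, 188, 145), (15, 184, 162), (15, 154, 219)]
198 [(14, 163, 167), (16, 188, 235), (15, 181, 235), (16, 182, 235), (15, 179, 236), (14, 184, 162), (14, 187, 162), (14, 181, 166), (15, 150, 156)]
200 [(15, 140, 120), (15, 187, 231), (15, 182, 229), (15, 185, 230), (15, 185, 230), (14, 182, 198), (14, 183, 152), (15, 181, 151), (15, 150, 134)]
202 [(15, 147, 118), (28, 90, 74), (46, 95, 75), (39, 112, 64), (35, 102, 65), (46, 91, 67), (56, 88, 58), (19, 126, 107), (15, 150, 158)]
204 [(15, 149, 120), (16, 145, 123), (35, 90, 82), (79, 169, 65), (77, 165, 82), (76, 173, 81), (20, 115, 106), (15, 147, 168), (15, 144, 154)]
```

Request:
drive_tool([
  {"x": -0.02,"y": 0.03,"z": 0,"ax": 0,"ay": 0,"az": 0,"hand": 18},
  {"x": -0.02,"y": 0.03,"z": 0.15,"ax": 0,"ay": 0,"az": 0,"hand": 18},
  {"x": -0.02,"y": 0.03,"z": 0.3,"ax": 0,"ay": 0,"az": 0,"hand": 18},
  {"x": -0.02,"y": 0.03,"z": 0.36,"ax": 0,"ay": 0,"az": 0,"hand": 18},
  {"x": -0.02,"y": 0.03,"z": 0.42,"ax": 0,"ay": 0,"az": 0,"hand": 18},
  {"x": -0.02,"y": 0.03,"z": 0.48,"ax": 0,"ay": 0,"az": 0,"hand": 18},
  {"x": -0.02,"y": 0.03,"z": 0.52,"ax": 0,"ay": 0,"az": 0,"hand": 18},
  {"x": -0.02,"y": 0.03,"z": 0.52,"ax": 0,"ay": 0,"az": 0,"hand": 18},
])

```text
clock: 19.85
eef_pos: [590.1, -6.6, 66.8]
tcp_rot: [-3.141, 0.0, 1.331]
contact_force: [0.4, 0.3, -1.0]
opening: 0.27
grasp_force: 29.7
```

Request:
drive_tool([
  {"x": 0,"y": 0,"z": 0.08,"ax": 0,"ay": 0,"az": 0,"hand": 18},
  {"x": 0,"y": 0,"z": 0.16,"ax": 0,"ay": 0,"az": 0,"hand": 18},
  {"x": 0,"y": 0,"z": 0.24,"ax": 0,"ay": 0,"az": 0,"hand": 18},
  {"x": 0,"y": 0,"z": 0.3,"ax": 0,"ay": 0,"az": 0,"hand": 18},
  {"x": 0,"y": 0,"z": 0.34,"ax": 0,"ay": 0,"az": 0,"hand": 18},
  {"x": 0,"y": 0,"z": 0.36,"ax": 0,"ay": 0,"az": 0,"hand": 18},
  {"x": 0,"y": 0,"z": 0.38,"ax": 0,"ay": 0,"az": 0,"hand": 18},
  {"x": 0,"y": 0,"z": 0.38,"ax": 0,"ay": 0,"az": 0,"hand": 18},
])

```text
clock: 20.65
eef_pos: [590.2, -6.6, 48.0]
tcp_rot: [-3.142, 0.0, 1.331]
contact_force: [0.5, 0.2, -0.7]
opening: 0.271
grasp_force: 29.7
```

Request:
drive_tool([
  {"x": 0,"y": 0,"z": 0.015,"ax": 0,"ay": 0,"az": 0,"hand": 18},
  {"x": 0,"y": 0,"z": 0.03,"ax": 0,"ay": 0,"az": 0,"hand": 18},
  {"x": 0,"y": 0,"z": 0.04,"ax": 0,"ay": 0,"az": 0,"hand": 18},
  {"x": 0,"y": 0,"z": 0.04,"ax": 0,"ay": 0,"az": 0,"hand": 18},
])

```text
clock: 21.05
eef_pos: [590.3, -6.6, 46.2]
tcp_rot: [3.141, -0.0, 1.331]
contact_force: [-1.1, 0.1, 1.8]
opening: 0.27
grasp_force: 29.9
```

Request:
drive_tool([
  {"x": 0,"y": 0,"z": 0,"ax": 0,"ay": 0,"az": 0,"hand": 26},
  {"x": 0,"y": 0,"z": 0,"ax": 0,"ay": 0,"az": 0,"hand": 32},
  {"x": 0,"y": 0,"z": 0,"ax": 0,"ay": 0,"az": 0,"hand": 38},
  {"x": 0,"y": 0,"z": 0,"ax": 0,"ay": 0,"az": 0,"hand": 40},
  {"x": 0,"y": 0,"z": -0.3,"ax": 0,"ay": 0,"az": 0,"hand": 40},
  {"x": 0,"y": 0,"z": -1,"ax": 0,"ay": 0,"az": 0,"hand": 40},
  {"x": 0,"y": 0,"z": -1.9,"ax": 0,"ay": 0,"az": 0,"hand": 60},
  {"x": 0,"y": 0,"z": -2.6,"ax": 0,"ay": 0,"az": 0,"hand": 60},
])

```text
clock: 21.85
eef_pos: [590.7, -6.6, 179.4]
tcp_rot: [3.14, -0.0, 1.331]
contact_force: [0.3, -0.6, 0.0]
opening: 0.7
grasp_force: 0.0
```

```bash
python3 -c "
from h import *
c=imaging.camera_info('wrist');im=imaging.grab_frame('wrist');a=imaging.grab_frame('scene')
cv2.imwrite('pics/w13.png',np.hstack([im[40:330,150:430],cv2.resize(a[180:290,210:350],None,fx=2.636,fy=2.636)[:290]])[:,:,::-1])
print(monitor.sense()['eef_pos'])
barpose('w14',59,(589,-6.3))"
```

```text
[593.52117762  -6.61418244 182.56054617]
exp [272. 202.] got [273. 192.] [259, 113, 28, 166, 4002]
box [[597.7, 73.5], [620.5, 67.9], [583.8, -87.1], [557.3, -80.5]] mean [589.8  -6.5  59. ]
holes [[582.5, -38.8, 59.0], [598.1, 26.0, 59.0]]
mid [590.3  -6.4  59. ] dist 66.7 yaw 76.45576716548042
```

View pics/w13.png

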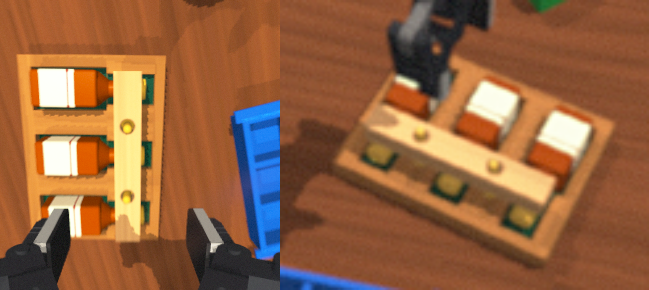

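The bar sits level with both pins through its holes (crop (127,127) and (127,198)). The three bottles are seated and the gripper is clear, so I'm handing in.

```bash
python3 -c "
from rig import r
print(r.sign_off())"
```

```text
the job is handed in; nothing more can be done
None
```

I laid both loose bottles in the left and middle pockets, lowered the keeper bar home over both pins, let go of everything and handed the job in; the hand-in returned no verdict, but the last pictures show the bar level on both pins and all three bottles down.

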